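Find the slot height of a film coater with a comb gauge

TASK

Find the height of the slot under the film coater's blade with the comb gauge: slide its leaves flat along the table into the slot, working up from the thinnest, until you feel one bind against the blade, without forcing it (a light push of a few newtons tells; never as much as 20). Then leave the gauge lying on the table, let go, with the thickest leaf that does pass pushed home to the back stop of the slot. Disturb nothing else on the table.

Things in the scene. Friction and masses are not known exactly. Their poses are not given: they have to be found in the camera images.
- coater: Bench film coater, fixed. Origin: on the table under the middle of the front face of its 24 mm wide, 8 mm thick steel blade; x points horizontally into the slot from its open front, z up. The slot lies between the bare table and the blade's lower edge. Its height is unknown, between 5 and 12 mm; each leaf is at least 1 mm above or below it. A blue block (74 mm wide, 55 mm high) starts 58 mm behind the blade.
- head_top (a point): Top of the coater's aluminium head (28 mm wide, 48 mm high, yellow in front; 61 mm at the black knob), above the blade's front face; axes as the coater. The head overhangs the table; an apron 5.5 mm in front of the blade hides the blade's edge and ends 16 mm above the table. Pushed inwards, the head with its stop, and the blade by itself, give on springs, 1.5 N per mm, up to 15 mm.
- back_stop (a point): Foot of the slot's back stop, part of the floating head, at table level: 30 mm in from the blade's front face. Between blade and stop the room is 20 mm high and open at both sides. Rest position; axes as the coater. The rules know three blades, low, mid and high (4, 7 or 10 mm leaf passes, the next binds); which one is fitted is not told.
- gauge_handle (a point): Middle of the comb gauge's upright orange handle, 42 mm above the gauge's flat underside. Handle 24 mm in x, 18 mm in y, its top 62 mm above the underside. It stands on the middle of an aluminium bar 24 x 126 x 14 mm (y is the long way) lying on the table; x is the way the leaves point, z up. Loose.
- gauge: The whole comb gauge, about 220 g; origin on its underside below the handle. Four steel leaves, 16 mm wide, lie flat on the table and stick out 70 mm from the bar to +x, tips 82 mm ahead of the handle's middle. At y = +54, +18, -18, -54 mm they are 4, 7, 10, 13 mm thick (one to four black dots on the bar).
- leaf1_tip (a point): Underside of the tip of the 4 mm leaf (1 dot), middle of its width; axes as the gauge.
- leaf2_tip (a point): Underside of the tip of the 7 mm leaf (2 dots), middle of its width; axes as the gauge.
- leaf3_tip (a point): Underside of the tip of the 10 mm leaf (3 dots), middle of its width; axes as the gauge.
- leaf4_tip (a point): Underside of the tip of the 13 mm leaf (4 dots), middle of its width; axes as the gauge.
- vial_mid (a point): Bystander: small clear vial with white cap, 32 mm wide, 74 mm high, loose; its middle. Leave alone.
- dropper_mid (a point): Bystander: small brown dropper bottle with orange bulb, 21 mm wide, 78 mm high, loose; its middle. Leave alone.
- jar_mid (a point): Bystander: white-capped jar, 44 mm wide, 78 mm high, loose; its middle. Leave alone.

How it is judged:
On the way, in this order (a step that is already met when the one before it is completed fails the run):
1. the thinnest leaf has been slid flat into the slot, at least 10 mm past the blade's front (x of leaf1_tip in the frame of coater above 0.01 m and z of leaf1_tip in the frame of coater below 0.004 m and y of leaf1_tip in the frame of coater between -0.008 and 0.008 m and angle between gauge's own z axis and vertical below 0.06 rad), for 0.05 s.
2. the next leaf up from the thickest that passes has been tried flat against the blade and felt to bind (at least 1.5 N) (((x of leaf2_tip in the frame of coater between -0.006 and 0.016 m and z of leaf2_tip in the frame of coater below 0.003 m and horizontal distance between blade_low and coater below 0.02 m and contact force between gauge and blade_low above 1.5 N and y of leaf2_tip in the frame of coater between -0.01 and 0.01 m and angle between gauge's own z axis and vertical below 0.06 rad) or (x of leaf3_tip in the frame of coater between -0.006 and 0.016 m and z of leaf3_tip in the frame of coater below 0.003 m and horizontal distance between blade_mid and coater below 0.02 m and contact force between gauge and blade_mid above 1.5 N and y of leaf3_tip in the frame of coater between -0.01 and 0.01 m and angle between gauge's own z axis and vertical below 0.06 rad) or (x of leaf4_tip in the frame of coater between -0.006 and 0.016 m and z of leaf4_tip in the frame of coater below 0.003 m and horizontal distance between blade_high and coater below 0.02 m and contact force between gauge and blade_high above 1.5 N and y of leaf4_tip in the frame of coater between -0.01 and 0.01 m and angle between gauge's own z axis and vertical below 0.06 rad))), for 0.05 s.
At the end, for the whole second after the job is handed in: gauge at rest flat on the table, let go, with the thickest leaf that passes under the blade in the slot: tip within 6 mm of the back stop and 8 mm of the slot's middle line (((x of leaf1_tip in the frame of coater above 0.024 m and z of leaf1_tip in the frame of coater below 0.004 m and y of leaf1_tip in the frame of coater between -0.008 and 0.008 m and angle between gauge's own z axis and vertical below 0.06 rad and horizontal distance between blade_low and coater below 0.02 m) or (x of leaf2_tip in the frame of coater above 0.024 m and z of leaf2_tip in the frame of coater below 0.004 m and y of leaf2_tip in the frame of coater between -0.008 and 0.008 m and angle between gauge's own z axis and vertical below 0.06 rad and horizontal distance between blade_mid and coater below 0.02 m) or (x of leaf3_tip in the frame of coater above 0.024 m and z of leaf3_tip in the frame of coater below 0.004 m and y of leaf3_tip in the frame of coater between -0.008 and 0.008 m and angle between gauge's own z axis and vertical below 0.06 rad and horizontal distance between blade_high and coater below 0.02 m)) and height (world z) of gauge below 0.004 m and linear speed of gauge below 0.02 m/s); the robot touches nothing.
It fails at once if the gauge is pushed against the coater with more than 20 N (contact force between gauge and coater above 20 N or contact force between gauge and blade_low above 20 N or contact force between gauge and blade_mid above 20 N or contact force between gauge and blade_high above 20 N).
It fails at once if a leaf more than one step too thick for the slot is pressed against the coater (the leaves are to be tried from the thinnest up) ((x of leaf3_tip in the frame of coater between -0.006 and 0.016 m and z of leaf3_tip in the frame of coater below 0.003 m and horizontal distance between blade_low and coater below 0.02 m and contact force between gauge and blade_low above 1.5 N and y of leaf3_tip in the frame of coater between -0.01 and 0.01 m and angle between gauge's own z axis and vertical below 0.06 rad) or (x of leaf4_tip in the frame of coater between -0.006 and 0.016 m and z of leaf4_tip in the frame of coater below 0.003 m and horizontal distance between blade_low and coater below 0.02 m and contact force between gauge and blade_low above 1.5 N and y of leaf4_tip in the frame of coater between -0.01 and 0.01 m and angle between gauge's own z axis and vertical below 0.06 rad) or (x of leaf4_tip in the frame of coater between -0.006 and 0.016 m and z of leaf4_tip in the frame of coater below 0.003 m and horizontal distance between blade_mid and coater below 0.02 m and contact force between gauge and blade_mid above 1.5 N and y of leaf4_tip in the frame of coater between -0.01 and 0.01 m and angle between gauge's own z axis and vertical below 0.06 rad)).
It fails at once if the robot itself pushes the coater with more than 10 N (contact force between any of the fingers, the arm and coater above 10 N).
It fails at once if the vial, the dropper bottle or the jar is disturbed (moved over 20 mm) (distance of any of vial_mid, dropper_mid, jar_mid from where it was at the start of the episode above 0.02 m).
It also fails if it takes over 51 s, if anything falls off the work surface, if the arm or the gripper's body presses on something with over 40 N, if the wrist force passes 120 N, or if a joint passes its speed limit or range.

ROBOT

A 7-joint arm with a two-finger parallel gripper is mounted at the origin on a cart in front of the work surface, level with it; the furniture and walls round the work are solid. World frame = base frame: x ahead of the robot, y to its left, z up, the work surface at z = 0. Lengths are in m, angles in rad, forces in N, time in s.
With the tool pointing down it reaches from about 0.425 to 0.875 m from the base axis. Payload 4.7 kg.
Tool frame: the origin (TCP) lies between the finger pads; the fingertips stand arm.finger_overhang ahead of it and the grasp point (between the pads) lies 8 mm behind it (arm.finger_overhang is the distance from the TCP to the fingertips, in m); z points along the fingers, y is the line along which they close (so a half turn about z gives the same grasp; the last joint's range is limited). The gripper opens to 85 mm and grips with 20 to 120 N. Pads are 22 mm wide; open, the fingers measure 114 mm over their backs; the gripper's body (76 mm by 85 mm) begins 54 mm behind the grasp point. The pads swing forward as they close: fully open they stand 13 mm farther back than shut.
Start: joints at [1.262, 0.321, -0.07, 1.45, 0.023, 1.371, -0.057], TCP at [0.206, -0.616, 0.221] pointing down, gripper open.
Joint ranges: [-2.86, 2.86], [-0.3, 2.09], [-1.38, 1.24], [0.06, 2.45], [-1.56, 4.7], [0.09, 2.05], [-2.69, 2.69]. Speed limits (rad/s): [2.57, 2.57, 3.14, 3.14, 3.14, 3.14, 3.14].

INTERFACE

Orientations are given as a rotation vector (axis times angle).
In Python, from workcell import arm, snapshot, calibration, boxes_of, cut_out, tip_of gives the robot as it stands.
- The arm moves only by the shell command python3 -m pendant 'ROWS' [FORCE]. ROWS is JSON, a list of rows, each an object with "rotation": the turn, a rotation vector about the tool's x, y, z in degrees, a list of three; "linear": the shift along the tool's x, y, z in mm, a list of three; "fingers": the gripper command: -1 is shut, 1 is fully open, values between are in proportion. In form: [{"rotation": [rx, ry, rz], "linear": [tx, ty, tz], "fingers": fingers}, ...]. A call has 1 to 8 rows; each row shifts and turns the commanded pose from where the row before left it, along the tool's axes as they then stand; what a row does not reach is not made up. A row lasts 1/12 s, in which the tool goes at most 41.7 mm and 7.16 degrees, less where a joint would pass 70% of its speed; a pose out of reach is approached as far as the arm can. A call is refused whole if a number of a shift passes 41.7 or a number of a turn 7.16, either way. A call with a gripper value outside its range is refused whole. The fingers move at their own pace and stop on an object; FORCE is the grip in N (left out, the last holds). Time passes only in rows, so rows that do not move let the fingers close. It gives the time, the measured TCP pose, the force, the opening and the grip force at its end, in the units of the state.
- arm.sense(): the state, without advancing time (a new reading comes with each control period).
- snapshot(name): name is "scene" or "side" or "wrist"; returns (picture, depth): 480x640x3 uint8, blue, green, red; 480x640 float32, m along the optical axis (not along the pixel's ray), 0 where there is no reading.
- calibration(name): a dict with "mtx" (3x3 intrinsics, pixels), "rvec" (rotation vector, rad) and "tvec" (3), from world to camera coordinates, as OpenCV has them. Camera axes: x right, y down, z forward; pixel columns grow to the right and rows downward; lengths in m; the calibration is good to about 2 mm. A picture is of the moment at which its call begins: read the wrist's pose just before it. calibration takes no time and is no camera call; for the wrist camera it gives the pose at the moment of the call.
- arm.close_job(): hands the job in; it is judged then, once.
Trained networks look in the newest picture that a camera, given by its name, has taken for a name from the list of things; names that differ only in an ending like _2 or _b are one class to them, and where a whole thing is asked for, a point or a joint stands for the part that bears it (a point fixed in the world has none). Each returns a list of dicts, best first, with "score" (0 to 1); they miss things now and then, are a little off and sometimes report something else, mostly with a low value. They report only what shows in the picture. A call takes as long as a camera call.
- boxes_of(camera, target): "location" ([column, row] in pixels, amid what is visible of it).
- cut_out(camera, target): "region" (480x640 bool, what is visible of it) and "location" ([column, row] in pixels, amid what is visible of it).
- tip_of(camera, target): "location" ([column, row] in pixels: a listed point, or the origin of a listed thing).
The state is a dict: "time_s": time; "joint_pos": joint angles; "joint_velocities": joint speeds; "effort": joint torques, N m; "tcp_pos": TCP position; "tool_rot": TCP orientation; "contact_force": force on the tool from outside, world axes, zero at the start; "ft_torque": the same for the moment, N m; "opening": opening from 0.0 (shut) to 1.0 (fully open); "finger_force": force on a finger pad.
Only numpy, scipy, OpenCV 4.12 (cv2) and the standard library are available. Lean on these libraries where they do the work, as an engineer would, in place of code of your own. Each camera call takes 0.05 s, during which the arm holds its last target. There are 200 camera calls.

## Working session

There is one attempt and no reset: what is moved stays moved. The work goes in short steps, Python scripts to look and compute and a shell command to move; the robot and the scene stay as the last step left them, time stands still between calls to the robot, and variables do not carry over. Pictures are saved under pics/ and viewed, at most 10 in all, crops included, and the job is handed in when it is done.

```bash
mkdir -p pics
cat > h.py <<'E'
import numpy as np, cv2
from workcell import arm, snapshot, calibration, boxes_of, cut_out, tip_of
def cam(n):
    c=calibration(n); R=cv2.Rodrigues(np.array(c["rvec"],float))[0]
    return np.array(c["mtx"],float),R,np.array(c["tvec"],float).ravel()
def at_z(n,px,z,c=None):
    K,R,t=c or cam(n); d=R.T@np.linalg.solve(K,[px[0],px[1],1]); o=-R.T@t
    return o+d*(z-o[2])/d[2]
def cloud(n,D,c=None):
    K,R,t=c or cam(n); v,u=np.mgrid[:480,:640]
    P=np.stack([(u-K[0,2])/K[0,0]*D,(v-K[1,2])/K[1,1]*D,D],-1)
    return (P-t)@R
E
python3 - <<'E'
from h import *
s=arm.sense(); print(s, arm.finger_overhang)
Z=dict(head_top=.048,gauge_handle=.042,leaf1_tip=0,leaf4_tip=0,back_stop=0,vial_mid=.037,dropper_mid=.039,jar_mid=.039,coater=0,gauge=0)
for n in("scene","side"):
    p,D=snapshot(n); cv2.imwrite(f"pics/{n}0.png",p); np.save(f"{n}0.npy",D)
    for k,z in Z.items():
        r=tip_of(n,k)[:1]
        for q in r: print(n,k,np.round(q["score"],2),np.round(q["location"]),np.round(at_z(n,q["location"],z),3))
E
```

```text
{'time_s': 0.0, 'joint_pos': array([ 1.26207463,  0.32183444, -0.07009189,  1.45170271,  0.02262979,
        1.37077738, -0.05690204]), 'joint_velocities': array([-1.97282470e-03, -3.35068998e-04, -8.62411801e-04, -1.69773072e-03,
        2.15440232e-04,  5.72183312e-05, -2.31704753e-04]), 'effort': array([-3.60967588e-04, -4.93580425e+01, -3.82314445e-01, -3.14332008e+01,
        1.27654735e-02,  1.13357801e-02, -1.10093285e-05]), 'tcp_pos': array([ 0.20597625, -0.61590773,  0.22020224]), 'tool_rot': array([-3.09888527e+00, -5.04649988e-01,  6.81691396e-04]), 'contact_force': array([-0.03511659, -0.43448804,  0.50262438]), 'ft_torque': array([-0.00117755,  0.00231778,  0.03624756]), 'finger_force': 0.0, 'opening': 1.0004520403639818} 0.011
scene head_top 0.96 [307. 228.] [0.604 0.13  0.048]
scene gauge_handle 0.77 [307. 346.] [ 0.446 -0.167  0.042]
scene leaf1_tip 0.85 [330. 324.] [ 0.528 -0.117 -0.   ]
scene leaf4_tip 0.75 [350. 366.] [ 0.513 -0.227 -0.   ]
scene back_stop 0.9 [323. 240.] [0.642 0.115 0.   ]
scene vial_mid 0.74 [379. 289.] [ 0.658 -0.113  0.037]
scene dropper_mid 0.47 [388. 268.] [ 0.71  -0.073  0.039]
scene jar_mid 0.93 [261. 172.] [0.604 0.417 0.039]
scene coater 0.82 [310. 242.] [0.611 0.128 0.   ]
scene gauge 0.96 [306. 354.] [ 0.446 -0.159  0.   ]
side head_top 0.73 [323. 240.] [0.617 0.125 0.048]
side gauge_handle 0.66 [223. 348.] [ 0.446 -0.166  0.042]
side leaf1_tip 0.71 [275. 344.] [ 0.532 -0.123  0.   ]
side leaf4_tip 0.84 [266. 392.] [ 0.526 -0.225 -0.   ]
side back_stop 0.78 [336. 257.] [ 0.646  0.12  -0.   ]
side vial_mid 0.93 [341. 329.] [ 0.657 -0.112  0.037]
side dropper_mid 0.72 [369. 313.] [ 0.711 -0.075  0.039]
side jar_mid 0.6 [319. 167.] [0.597 0.437 0.039]
side coater 0.82 [318. 256.] [0.606 0.122 0.   ]
side gauge 0.71 [227. 363.] [ 0.448 -0.168  0.   ]
```

View pics/scene0.png

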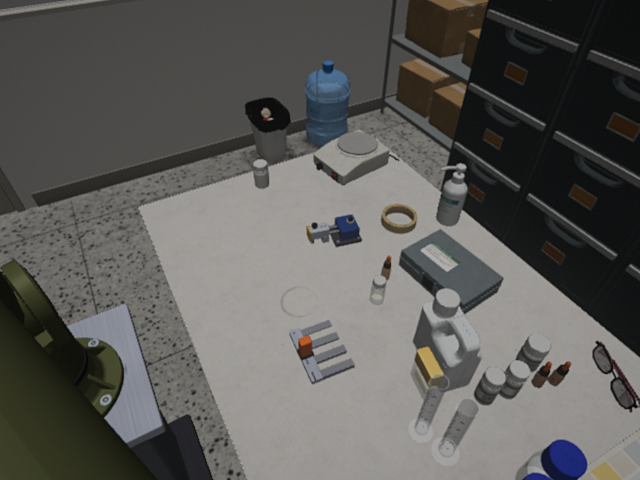

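View pics/side0.png

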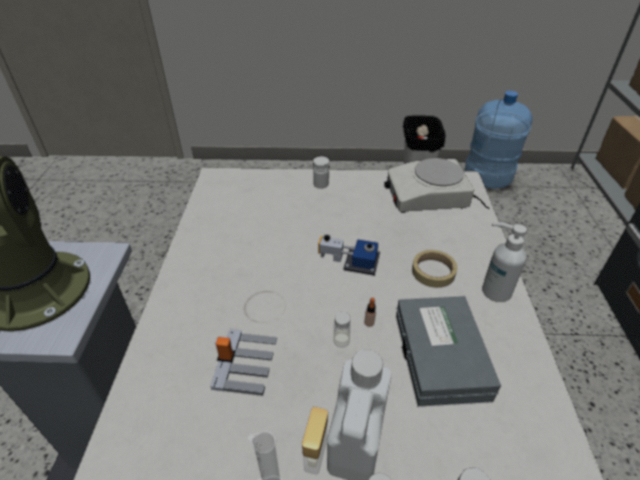

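The scene view shows the gauge at about (305,350), with its leaves pointing to world +x and a yaw near -5°. The coater is at about (320,232) with its slot opening toward the robot, and the vial (378,290) and dropper (387,268) stand off to the right. The side view agrees, with the gauge handle at (223,348) and the coater at (325,245).

```bash
python3 -m pendant '[{"rotation":[0,0,0],"linear":[28,-26,0],"fingers":1},{"rotation":[0,0,0],"linear":[28,-26,0],"fingers":1},{"rotation":[0,0,0],"linear":[28,-26,0],"fingers":1},{"rotation":[0,0,0],"linear":[28,-26,0],"fingers":1},{"rotation":[0,0,0],"linear":[28,-26,0],"fingers":1},{"rotation":[0,0,0],"linear":[28,-26,0],"fingers":1},{"rotation":[0,0,0],"linear":[28,-26,0],"fingers":1},{"rotation":[0,0,0],"linear":[28,-26,0],"fingers":1}]' 60
python3 -m pendant '[{"rotation":[0,0,6],"linear":[28,-26,0],"fingers":1},{"rotation":[0,0,6],"linear":[26,-28,0],"fingers":1},{"rotation":[0,0,6],"linear":[24,-32,0],"fingers":1},{"rotation":[0,0,5.5],"linear":[20,-35,0],"fingers":1},{"rotation":[0,0,0],"linear":[0,0,0],"fingers":1},{"rotation":[0,0,0],"linear":[0,0,0],"fingers":1}]'
```

```text
time_s: 1.77
tcp_pos: [0.3532, -0.3464, 0.2216]
tool_rot: [3.1, 0.505, 0.0]
contact_force: [0.6, -0.7, -0.1]
opening: 1.0
finger_force: 0.0
time_s: 2.27
tcp_pos: [0.4312, -0.2099, 0.2217]
tool_rot: [3.138, -0.125, 0.001]
contact_force: [-0.8, -0.2, -0.6]
opening: 0.999
finger_force: 0.0
```

Run:
```python
from h import *
p,D=snapshot("wrist"); c=cam("wrist"); cv2.imwrite("pics/w1.png",p)
s=arm.sense(); print(s["time_s"],s["tcp_pos"],"cam",-c[1].T@c[2])
for k,z in dict(gauge_handle=.042,gauge=0,leaf1_tip=0,leaf2_tip=0,leaf3_tip=0,leaf4_tip=0).items():
    for q in tip_of("wrist",k)[:1]: print(k,round(q["score"],2),np.round(q["location"]),np.round(at_z(0,q["location"],z,c),4))
P=cloud("wrist",D,c); ok=(D>0)
# handle top
m=ok&(P[...,2]>.055)&(P[...,2]<.075); print(m.sum())
def rect(m,lab):
    pts=P[m][:,:2].astype(np.float32)*1000
    if len(pts)>20: print(lab,len(pts),cv2.minAreaRect(pts),np.median(P[m][:,2]))
rect(m,"handle top")
m=ok&(P[...,2]>.0115)&(P[...,2]<.03)&(P[...,0]<.52); rect(m,"bar/leaf4")
```

```text
2.3167 [ 0.4301076  -0.21198385  0.22151041] cam [ 0.5112627  -0.21940328  0.3741591 ]
gauge_handle 0.91 [263. 191.] [ 0.4408 -0.1631  0.042 ]
gauge 0.55 [271. 175.] [ 0.4464 -0.1653  0.    ]
leaf1_tip 0.59 [208.  80.] [ 0.532  -0.1216  0.    ]
leaf2_tip 0.86 [247.  81.] [ 0.5287 -0.1546  0.    ]
leaf3_tip 0.95 [288.  81.] [ 0.5254 -0.1894  0.    ]
leaf4_tip 0.62 [332.  83.] [ 0.5209 -0.2269  0.    ]
1167
handle top 1167 ((497.27581787109375, -274.09698486328125), (26.862327575683594, 265.75201416015625), 26.089338302612305) 0.0616280365034623
bar/leaf4 4703 ((477.1135559082031, -168.44049072265625), (125.34542083740234, 95.77903747558594), 84.81079864501953) 0.013449877148915018
```

View pics/w1.png

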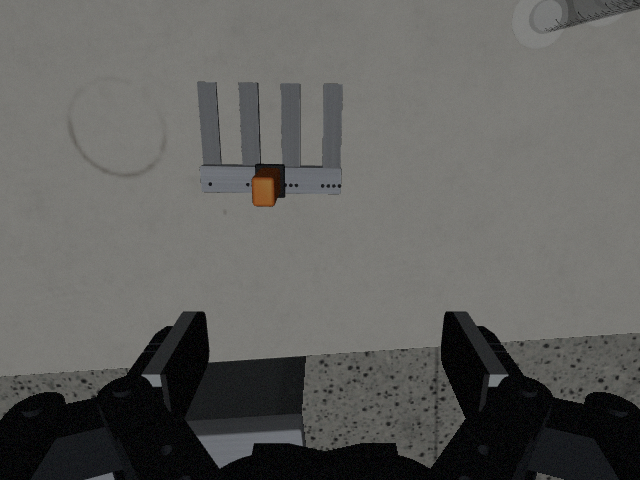

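The wrist view shows the gauge bar running from (200,178) to (340,178), with the handle at (263,191) and all four leaves clear. I measure the gauge origin at about (0.4435,-0.165) with a yaw of -5.2°.

```bash
python3 -m pendant '[{"rotation":[0,0,0.6],"linear":[10,-24,10],"fingers":1},{"rotation":[0,0,0],"linear":[0,-24,30],"fingers":0.3},{"rotation":[0,0,0],"linear":[0,0,35],"fingers":0},{"rotation":[0,0,0],"linear":[0,0,35],"fingers":0},{"rotation":[0,0,0],"linear":[0,0,35],"fingers":0},{"rotation":[0,0,0],"linear":[0,0,30],"fingers":0},{"rotation":[0,0,0],"linear":[0,0,10],"fingers":0},{"rotation":[0,0,0],"linear":[0,0,0],"fingers":0}]' 60
python3 -m pendant '[{"rotation":[0,0,0],"linear":[0,0,0],"fingers":-1},{"rotation":[0,0,0],"linear":[0,0,0],"fingers":-1},{"rotation":[0,0,0],"linear":[0,0,0],"fingers":-1},{"rotation":[0,0,0],"linear":[0,0,0],"fingers":-1},{"rotation":[0,0,0],"linear":[0,0,0],"fingers":-1},{"rotation":[0,0,0],"linear":[0,0,0],"fingers":-1}]' 60
```

```text
time_s: 3.28
tcp_pos: [0.4419, -0.1649, 0.0339]
tool_rot: [-3.135, 0.153, 0.008]
contact_force: [0.2, -0.3, 0.3]
opening: 0.498
finger_force: 0.0
time_s: 3.78
tcp_pos: [0.4461, -0.1662, 0.0385]
tool_rot: [3.136, -0.152, 0.006]
contact_force: [-1.3, 0.7, 6.7]
opening: 0.19
finger_force: 61.3
```

```bash
python3 -m pendant '[{"rotation":[0,0,0],"linear":[0,0,-20],"fingers":-1},{"rotation":[0,0,0],"linear":[0,0,-20],"fingers":-1},{"rotation":[0,0,0],"linear":[-2,-37,0],"fingers":-1},{"rotation":[0,0,0],"linear":[-2,-37,0],"fingers":-1},{"rotation":[0,0,0],"linear":[-2,-37,0],"fingers":-1},{"rotation":[0,0,0],"linear":[-2,-37,0],"fingers":-1},{"rotation":[0,0,0],"linear":[-2,-37,0],"fingers":-1},{"rotation":[0,0,0],"linear":[-2,-37,0],"fingers":-1}]' 80
python3 -m pendant '[{"rotation":[0,0,4],"linear":[0,-30,0],"fingers":-1},{"rotation":[0,0,0],"linear":[0,-15,0],"fingers":-1},{"rotation":[0,0,0],"linear":[0,0,0],"fingers":-1},{"rotation":[0,0,0],"linear":[0,0,0],"fingers":-1}]'
python3 - <<'E'
from h import *
p,D=snapshot("wrist"); c=cam("wrist"); cv2.imwrite("pics/w2.png",p); np.savez("w2.npz",D=D,K=c[0],R=c[1],t=c[2])
s=arm.sense(); print(s["tcp_pos"],s["tool_rot"])
for k,z in dict(head_top=.048,coater=0,back_stop=0,leaf1_tip=.045,leaf2_tip=.045,leaf3_tip=.045,leaf4_tip=.045).items():
    for q in tip_of("wrist",k)[:1]: print(k,round(q["score"],2),np.round(q["location"]),np.round(at_z(0,q["location"],z,c),4))
P=cloud("wrist",D,c)
E
```

```text
time_s: 4.45
tcp_pos: [0.4536, 0.0581, 0.0769]
tool_rot: [3.137, -0.153, 0.002]
contact_force: [1.0, -0.0, -1.9]
opening: 0.184
finger_force: 78.9
time_s: 4.78
tcp_pos: [0.4591, 0.102, 0.0766]
tool_rot: [3.131, -0.257, 0.001]
contact_force: [-0.3, -0.7, -1.9]
opening: 0.185
finger_force: 79.0
[0.45902513 0.10065902 0.07634505] [ 3.12967811e+00 -2.60869000e-01 -9.35942778e-05]
coater 0.6 [362.  99.] [0.5343 0.067  0.    ]
leaf1_tip 0.84 [206.  98.] [0.5466 0.1367 0.045 ]
leaf2_tip 0.59 [284.  99.] [0.5407 0.1036 0.045 ]
leaf3_tip 0.72 [360.  98.] [0.5361 0.0716 0.045 ]
leaf4_tip 0.89 [444.  94.] [0.5316 0.036  0.045 ]
```

View pics/w2.png

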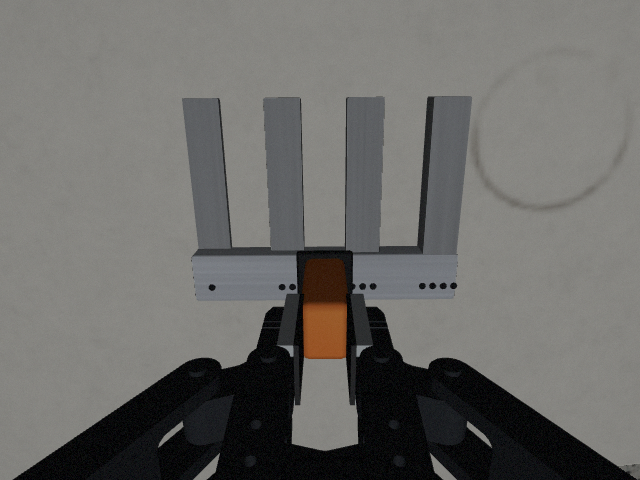

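The gauge is held square by its handle, with the leaf tips at row ~98 and columns 206–444. The coater is above the frame, so I'll raise the arm and tilt the wrist to look ahead.

```bash
python3 -m pendant '[{"rotation":[0,0,0],"linear":[0,0,-40],"fingers":-1},{"rotation":[0,0,0],"linear":[0,0,-40],"fingers":-1},{"rotation":[0,0,0],"linear":[0,0,-30],"fingers":-1},{"rotation":[0,7,0],"linear":[0,0,0],"fingers":-1},{"rotation":[0,7,0],"linear":[0,0,0],"fingers":-1},{"rotation":[0,7,0],"linear":[0,0,0],"fingers":-1},{"rotation":[0,0,0],"linear":[0,0,0],"fingers":-1},{"rotation":[0,0,0],"linear":[0,0,0],"fingers":-1}]'
cat > look.py <<'E'
from h import *
p,D=snapshot("wrist"); c=cam("wrist"); cv2.imwrite("pics/w3.png",p); np.savez("w3.npz",D=D,K=c[0],R=c[1],t=c[2])
for k,z in dict(head_top=.048,coater=0,back_stop=0).items():
    for q in tip_of("wrist",k)[:2]: print(k,round(q["score"],2),np.round(q["location"]),np.round(at_z(0,q["location"],z,c),4))
P=cloud("wrist",D,c); m0=(D>0)&(P[...,0]>.54)&(P[...,0]<.8)&(P[...,1]>.03)&(P[...,1]<.22)
hsv=cv2.cvtColor(p,cv2.COLOR_BGR2HSV); blue=(hsv[...,0]>100)&(hsv[...,0]<130)&(hsv[...,1]>120)
yel=(hsv[...,0]>12)&(hsv[...,0]<32)&(hsv[...,1]>120)
for lab,m in(("blue top",m0&blue&(P[...,2]>.045)),("yellow",m0&yel&(P[...,2]>.01)),("head top",m0&~blue&(P[...,2]>.042)&(P[...,2]<.052)),("all>.042",m0&(P[...,2]>.042))):
    pts=P[m]
    if len(pts)>15: print(lab,len(pts),cv2.minAreaRect((pts[:,:2]*1000).astype(np.float32)),pts.min(0).round(3),pts.max(0).round(3))
E
python3 look.py
```

```text
time_s: 5.85
tcp_pos: [0.4578, 0.1006, 0.187]
tool_rot: [3.067, -0.254, 0.443]
contact_force: [0.2, -0.3, -1.7]
opening: 0.186
finger_force: 79.2
head_top 0.78 [254.  68.] [0.6115 0.1256 0.048 ]
coater 0.76 [261.  86.] [0.6139 0.1268 0.    ]
back_stop 0.78 [264.  54.] [0.64   0.1199 0.    ]
yellow 653 ((609.2264404296875, 125.42683410644531), (23.300525665283203, 21.339214324951172), 38.901023864746094) [0.604 0.113 0.017] [0.625 0.14  0.062]
head top 2355 ((632.7003784179688, 121.17403411865234), (28.42892074584961, 53.7373161315918), 77.45043182373047) [0.604 0.102 0.042] [0.661 0.14  0.052]
all>.042 4783 ((600.3453369140625, 107.1657485961914), (120.68124389648438, 82.29789733886719), 0.007157985121011734) [0.54  0.066 0.042] [0.661 0.148 0.183]
```

View pics/w3.png

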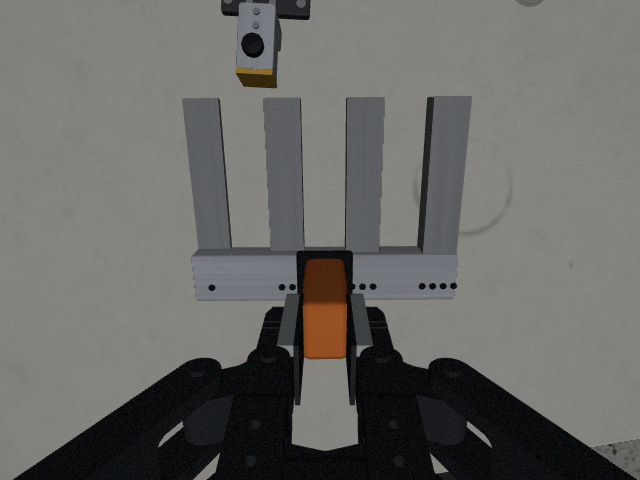

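The wrist view shows the coater head from (257,5) to (257,85), with its yellow front near row 75. The head's yaw is -12.5° and the coater origin is about (0.612,0.126); the gauge is aligned with the tool.

```bash
python3 -m pendant '[{"rotation":[0,-7,0],"linear":[0,0,0],"fingers":-1},{"rotation":[0,-7,0],"linear":[0,0,0],"fingers":-1},{"rotation":[0,-7,0],"linear":[0,0,0],"fingers":-1},{"rotation":[0,0,3],"linear":[0,0,0],"fingers":-1},{"rotation":[0,0,0],"linear":[10,-4,35],"fingers":-1},{"rotation":[0,0,0],"linear":[14,0,35],"fingers":-1},{"rotation":[0,0,0],"linear":[14,0,35],"fingers":-1},{"rotation":[0,0,0],"linear":[0,0,20],"fingers":-1}]'
python3 -m pendant '[{"rotation":[0,0,0],"linear":[0,0,0],"fingers":-1},{"rotation":[0,0,0],"linear":[0,0,0],"fingers":-1},{"rotation":[0,0,0],"linear":[0,0,10],"fingers":-1},{"rotation":[0,0,0],"linear":[0,0,2],"fingers":-1},{"rotation":[0,0,0],"linear":[0,0,0],"fingers":-1}]'
python3 -c "
from h import *
s=arm.sense();print(s['tcp_pos'],s['tool_rot'],s['contact_force']);r=s['tool_rot'];R=cv2.Rodrigues(np.array(r))[0];print(R.round(4), np.degrees(np.arctan2(R[1,0],R[0,0])))"
```

```text
time_s: 6.72
tcp_pos: [0.4877, 0.0932, 0.0548]
tool_rot: [3.117, -0.355, -0.131]
contact_force: [0.2, -0.3, -3.6]
opening: 0.186
finger_force: 79.1
time_s: 7.13
tcp_pos: [0.4861, 0.0956, 0.0478]
tool_rot: [3.116, -0.348, -0.122]
contact_force: [0.5, -0.7, -2.1]
opening: 0.184
finger_force: 79.1
[0.48614682 0.09558878 0.04784318] [ 3.11624628 -0.34838136 -0.12243654] [ 0.4978137  -0.68222774 -2.12562365]
[[ 0.9723 -0.2204 -0.0779]
 [-0.2206 -0.9753  0.0051]
 [-0.0771  0.0122 -0.9969]] -12.784840277191023
```

```bash
cat > st.py <<'E'
from h import *
s=arm.sense();R=cv2.Rodrigues(np.array(s['tool_rot']))[0]
o=np.array([.612,.1258]);a=np.radians(-12.5);M=np.array([[np.cos(a),np.sin(a)],[-np.sin(a),np.cos(a)]])
h=M@(s['tcp_pos'][:2]-o); f=M@s['contact_force'][:2]
print('t',round(s['time_s'],2),'handle in coater',(h*1e3).round(1),'z',round(s['tcp_pos'][2]*1e3,1),'F coater',f.round(1),round(s['contact_force'][2],1),
 'xz,yz deg',np.degrees(R[2,:2]).round(2),'yaw',np.degrees(np.arctan2(R[1,0],R[0,0])).round(2),'grip',s['opening'].round(3) if hasattr(s['opening'],'round') else s['opening'])
E
python3 -m pendant '[{"rotation":[0.7,4.6,-0.3],"linear":[0,0,0],"fingers":-1},{"rotation":[0,0,0],"linear":[9,-3,0],"fingers":-1},{"rotation":[0,0,0],"linear":[0,0,0],"fingers":-1},{"rotation":[0,0,0],"linear":[0,0,0],"fingers":-1}]' >/dev/null; python3 st.py
python3 -m pendant '[{"rotation":[0,0,0],"linear":[0,0,4],"fingers":-1},{"rotation":[0,0,0],"linear":[0,0,2],"fingers":-1},{"rotation":[0,0,0],"linear":[0,0,0],"fingers":-1}]' >/dev/null; python3 st.py
```

```text
t 7.47 handle in coater [-106.6  -53.3] z 48.5 F coater [-0.1  0.4] -2.6 xz,yz deg [ 0.22 -0.03] yaw -12.44 grip 0.1847921996557261
t 7.72 handle in coater [-108.   -53.9] z 40.7 F coater [-1.1 -0.8] -2.4 xz,yz deg [0.04 0.01] yaw -12.46 grip 0.1884237966340854
```

```bash
for i in 1 2; do python3 -m pendant '[{"rotation":[0,0,0],"linear":[0,0,1],"fingers":-1},{"rotation":[0,0,0],"linear":[0,0,0],"fingers":-1}]' >/dev/null; python3 st.py; done
python3 - <<'E'
from h import *
for n in("scene","side"):
    p,D=snapshot(n); cv2.imwrite(f"pics/{n}1.png",cv2.resize(p[180:360,200:440],None,fx=3.3,fy=3.3,interpolation=cv2.INTER_CUBIC))
E
```

```text
t 7.88 handle in coater [-107.8  -53.8] z 40.0 F coater [0.4 0.3] -2.4 xz,yz deg [ 0.08 -0.  ] yaw -12.45 grip 0.1862439938425347
t 8.05 handle in coater [-107.8  -53.8] z 39.1 F coater [1.3 0.1] -2.0 xz,yz deg [0.09 0.  ] yaw -12.45 grip 0.1872168973221206
```

View pics/side1.png

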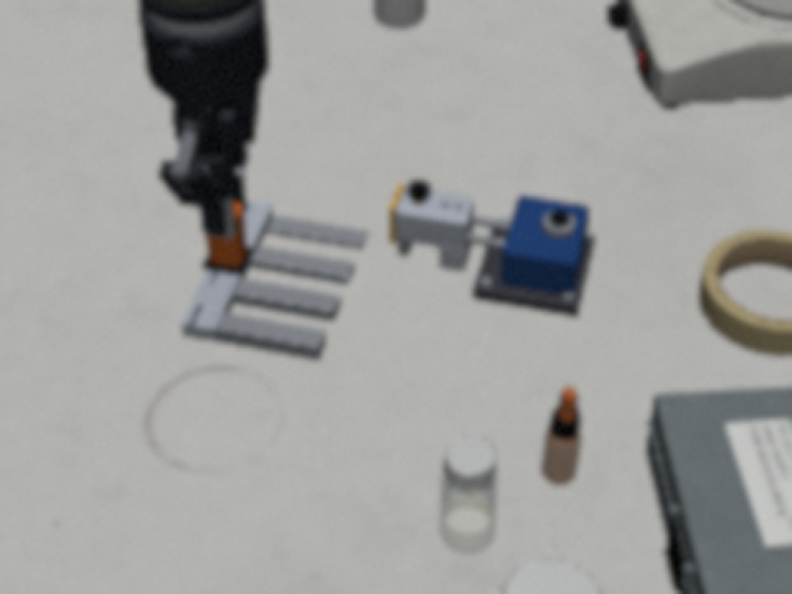

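The side view shows leaf 1 (tip at 365,238 in the crop) lined up in front of the coater head (405,240). I'll lower the gauge until I feel the table.

```bash
for i in 1 2 3; do python3 -m pendant '[{"rotation":[0,0,0],"linear":[0,0,0.7],"fingers":-1},{"rotation":[0,0,0],"linear":[0,0,0],"fingers":-1}]' >/dev/null; python3 st.py; done
```

```text
t 8.32 handle in coater [-107.6  -53.7] z 38.7 F coater [-0.9 -0.3] -2.4 xz,yz deg [ 0.13 -0.01] yaw -12.44 grip 0.18324287208776222
t 8.48 handle in coater [-107.6  -53.7] z 38.6 F coater [-1.6 -1. ] 4.8 xz,yz deg [0.13 0.02] yaw -12.44 grip 0.18444042152744697
t 8.65 handle in coater [-107.6  -53.6] z 38.6 F coater [-5.3 -2.8] 10.4 xz,yz deg [0.13 0.05] yaw -12.44 grip 0.18724660544183222
```

```bash
python3 -m pendant '[{"rotation":[0,0,0],"linear":[0,0,-1],"fingers":-1},{"rotation":[0,0,0],"linear":[6,0,0],"fingers":-1},{"rotation":[0,0,0],"linear":[6,0,0],"fingers":-1},{"rotation":[0,0,0],"linear":[4,0,0],"fingers":-1},{"rotation":[0,0,0],"linear":[4,0,0],"fingers":-1},{"rotation":[0,0,0],"linear":[2,0,0],"fingers":-1},{"rotation":[0,0,0],"linear":[0,0,0],"fingers":-1}]' >/dev/null; python3 st.py
for i in 1 2 3; do python3 -m pendant '[{"rotation":[0,0,0],"linear":[2,0,0],"fingers":-1},{"rotation":[0,0,0],"linear":[2,0,0],"fingers":-1},{"rotation":[0,0,0],"linear":[0,0,0],"fingers":-1}]' >/dev/null; python3 st.py; done
```

```text
t 9.23 handle in coater [-85.  -53.3] z 38.6 F coater [-3.7 -0.5] 6.1 xz,yz deg [ 0.12 -0.03] yaw -12.45 grip 0.18473955179279056
t 9.48 handle in coater [-81.2 -53.3] z 38.6 F coater [-2.5  0.5] 5.5 xz,yz deg [ 0.11 -0.03] yaw -12.45 grip 0.1855292158810658
t 9.73 handle in coater [-77.3 -53.3] z 38.6 F coater [-2.9  0.1] 6.5 xz,yz deg [ 0.11 -0.03] yaw -12.45 grip 0.18517874338415216
t 9.98 handle in coater [-73.2 -53.3] z 38.6 F coater [-2.5 -0.1] 6.1 xz,yz deg [ 0.12 -0.03] yaw -12.45 grip 0.18371307234789658
```

```bash
for i in 1 2; do python3 -m pendant '[{"rotation":[0,0,0],"linear":[3,0,0],"fingers":-1},{"rotation":[0,0,0],"linear":[3,0,0],"fingers":-1},{"rotation":[0,0,0],"linear":[0,0,0],"fingers":-1}]' >/dev/null; python3 st.py; done
for i in 1 2 3 4 5; do python3 -m pendant '[{"rotation":[0,0,0],"linear":[2,0,0],"fingers":-1},{"rotation":[0,0,0],"linear":[0,0,0],"fingers":-1}]' >/dev/null; python3 st.py; done
```

```text
t 10.23 handle in coater [-66.9 -53.3] z 38.6 F coater [-2.1 -0.4] 5.3 xz,yz deg [ 0.15 -0.04] yaw -12.45 grip 0.18524865163543813
t 10.48 handle in coater [-61.  -53.3] z 38.6 F coater [-1.9  0. ] 6.0 xz,yz deg [ 0.14 -0.04] yaw -12.45 grip 0.18243690477418031
t 10.65 handle in coater [-59.4 -53.3] z 38.6 F coater [-3.8 -0.3] 5.3 xz,yz deg [ 0.1  -0.03] yaw -12.44 grip 0.1805817811363513
t 10.82 handle in coater [-57.4 -53.3] z 38.6 F coater [-3.8  0.7] 6.3 xz,yz deg [ 0.1  -0.03] yaw -12.44 grip 0.1844585983370123
t 10.98 handle in coater [-55.4 -53.2] z 38.7 F coater [-3.   0.2] 6.5 xz,yz deg [ 0.11 -0.03] yaw -12.44 grip 0.18408365224282927
t 11.15 handle in coater [-53.4 -53.2] z 38.6 F coater [-2.7 -0. ] 5.8 xz,yz deg [ 0.11 -0.03] yaw -12.44 grip 0.18320890743405568
t 11.32 handle in coater [-51.4 -53.2] z 38.7 F coater [-2.7 -0.1] 6.0 xz,yz deg [ 0.11 -0.03] yaw -12.44 grip 0.18495838350381685
```

```bash
for i in 1 2 3; do python3 -m pendant '[{"rotation":[0,0,0],"linear":[2,0,0],"fingers":-1},{"rotation":[0,0,0],"linear":[0,0,0],"fingers":-1}]' >/dev/null; python3 st.py; done
python3 - <<'E'
from h import *
p,D=snapshot("wrist"); q,_=snapshot("side"); 
a=cv2.resize(p[0:240,100:420],(480,360)); b=cv2.resize(q[210:290,250:370],(540,360),interpolation=cv2.INTER_CUBIC)
cv2.imwrite("pics/w4.png",cv2.resize(np.hstack([a,b]),(800,282)))
c=cam("wrist"); P=cloud("wrist",D,c); np.savez("w4.npz",P=P,p=p)
m=(D>0)&(P[...,2]>.042)&(P[...,2]<.052)&(P[...,0]>.59)&(P[...,0]<.68)&(P[...,1]>.08)&(P[...,1]<.17)
print(m.sum(),cv2.minAreaRect((P[m][:,:2]*1000).astype(np.float32)))
E
```

```text
t 11.48 handle in coater [-50.2 -53.3] z 38.6 F coater [-5.8 -1.3] 8.9 xz,yz deg [0.02 0.  ] yaw -12.43 grip 0.18640690634250345
t 11.65 handle in coater [-49.2 -53.4] z 38.6 F coater [-8.5 -0.9] 10.2 xz,yz deg [-0.09  0.04] yaw -12.42 grip 0.18196443819000707
t 11.82 handle in coater [-48.2 -53.4] z 38.6 F coater [-10.4  -1.1] 13.7 xz,yz deg [-0.19  0.08] yaw -12.4 grip 0.18705395913427228
11320 ((635.2103271484375, 120.49082946777344), (28.031890869140625, 53.61893844604492), 77.40675354003906)
```

View pics/w4.png

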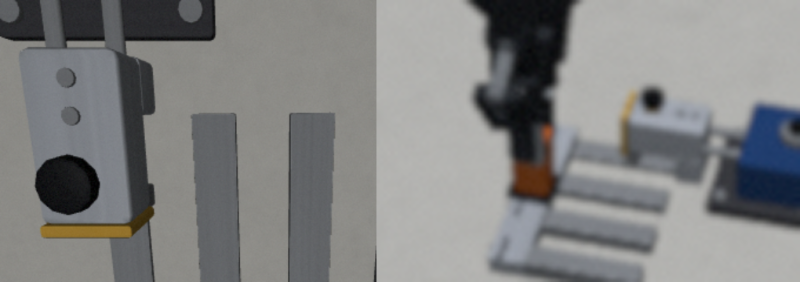

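```bash
python3 - <<'E'
from h import *
d=np.load("w4.npz"); P=d["P"]
o=np.array([.612,.1258]);a=np.radians(-12.5);M=np.array([[np.cos(a),np.sin(a)],[-np.sin(a),np.cos(a)]])
Q=(P[...,:2]-o)@M.T*1e3; z=P[...,2]*1e3
h=(z>43)&(z<51)&(Q[...,0]>-8)&(Q[...,0]<45)&(abs(Q[...,1])<25)
print("head y",np.percentile(Q[h][:,1],[1,50,99]),"x",np.percentile(Q[h][:,0],[1,99]))
for n,lo,hi,y0 in(("l2",4.5,9,-36),("l3",7,12.5,-72),("l4",10,16,-108)):
    for xa,xb in((-30,-10),(5,25)):
        m=(z>lo)&(z<hi)&(Q[...,0]>xa)&(Q[...,0]<xb)&(abs(Q[...,1]-y0)<14)
        print(n,m.sum(),np.percentile(Q[m][:,1],[2,98]).round(1),np.median(z[m]) )
    m=(z>lo)&(z<hi)&(Q[...,0]>-10)&(abs(Q[...,1]-y0)<7); print(" tip x",np.percentile(Q[m][:,0],99.5))
E
python3 -m pendant '[{"rotation":[0,0,0],"linear":[-10,0,0],"fingers":-1},{"rotation":[0,0,0],"linear":[-20,0,0],"fingers":-1},{"rotation":[0,0,0],"linear":[-20,0,0],"fingers":-1},{"rotation":[0,0,0],"linear":[-20,0,0],"fingers":-1},{"rotation":[0,0,0],"linear":[0,0,0],"fingers":-1},{"rotation":[0,0,0],"linear":[0,0,0],"fingers":-1}]' >/dev/null; python3 st.py
```

```text
head y [-13.84537086  -3.2643355   13.10678221] x [-2.1250285  44.59509384]
l2 1399 [-43.7 -28.4] 6.990776698083109
l2 1680 [-43.4 -28. ] 7.040365810954181
 tip x 66.4184459351053
l3 1431 [-79.5 -64.2] 9.978608022759516
l3 1736 [-79.2 -63.7] 9.973702139521926
 tip x 33.224795623400965
l4 1516 [-115.4  -99.9] 12.927998882120631
l4 1835 [-115.   -99.5] 12.93832744707875
 tip x 33.73207392481708
t 12.42 handle in coater [-116.6  -53.7] z 38.6 F coater [-4.6  0.4] 8.1 xz,yz deg [0.1  0.03] yaw -12.41 grip 0.1881373141778785
```

```bash
python3 -m pendant '[{"rotation":[0,0,0],"linear":[0,0,-0.6],"fingers":-1},{"rotation":[0,0,0],"linear":[0,-12,0],"fingers":-1},{"rotation":[0,0,0],"linear":[0,-12,0],"fingers":-1},{"rotation":[0,0,0],"linear":[0,-12,0],"fingers":-1},{"rotation":[0,0,0],"linear":[9,0,0],"fingers":-1},{"rotation":[0,0,0],"linear":[9,0,0],"fingers":-1},{"rotation":[0,0,0],"linear":[9,0,0],"fingers":-1},{"rotation":[0,0,0],"linear":[0,0,0],"fingers":-1}]' >/dev/null; python3 st.py
for i in 1 2 3 4 5 6 ; do python3 -m pendant '[{"rotation":[0,0,0],"linear":[1.5,0,0],"fingers":-1},{"rotation":[0,0,0],"linear":[0,0,0],"fingers":-1}]' >/dev/null; python3 st.py; done
```

```text
t 13.08 handle in coater [-85.6 -18.9] z 38.6 F coater [ 1.1 -0.4] 4.6 xz,yz deg [ 0.24 -0.03] yaw -12.6 grip 0.18496359728274325
t 13.25 handle in coater [-86.2 -18.8] z 38.6 F coater [0.9 0.1] -1.2 xz,yz deg [0.16 0.02] yaw -12.53 grip 0.18605261723487132
t 13.42 handle in coater [-86.  -18.5] z 38.6 F coater [-0.4 -2.6] 0.5 xz,yz deg [0.07 0.06] yaw -12.47 grip 0.1818587713936526
t 13.58 handle in coater [-84.4 -17.8] z 38.7 F coater [-0.5 -1.7] 0.5 xz,yz deg [0.11 0.01] yaw -12.44 grip 0.18447855680432518
t 13.75 handle in coater [-82.7 -17.5] z 38.7 F coater [-1.  -0.6] -1.1 xz,yz deg [ 0.12 -0.02] yaw -12.43 grip 0.18615916795676282
t 13.92 handle in coater [-81.3 -17.5] z 38.7 F coater [-1.3  0.4] -0.8 xz,yz deg [ 0.11 -0.02] yaw -12.43 grip 0.1883534796872213
t 14.08 handle in coater [-80.3 -17.5] z 38.7 F coater [-3.3  0. ] 2.0 xz,yz deg [0.05 0.  ] yaw -12.42 grip 0.18696432593637122
```

```bash
for i in 1 2 3; do python3 -m pendant '[{"rotation":[0,0,0],"linear":[1.5,0,0],"fingers":-1},{"rotation":[0,0,0],"linear":[0,0,0],"fingers":-1}]' >/dev/null; python3 st.py; done
```

```text
t 14.25 handle in coater [-79.4 -17.6] z 38.7 F coater [-4.6  0.4] 2.5 xz,yz deg [-0.01  0.02] yaw -12.42 grip 0.1858720756419326
t 14.42 handle in coater [-78.6 -17.5] z 38.7 F coater [-7.2 -0.7] 4.6 xz,yz deg [-0.09  0.05] yaw -12.41 grip 0.18471964685234774
t 14.58 handle in coater [-77.8 -17.5] z 38.7 F coater [-9.  -0.3] 6.4 xz,yz deg [-0.17  0.08] yaw -12.4 grip 0.18603589311919416
```

Leaf 2 binds just as its tip reaches the blade: the push force climbs from about 1 N to 9 N from tip x ≈ 0. The low blade is fitted, so I'll go back and push leaf 1 home.

```bash
python3 -m pendant '[{"rotation":[0,0,0],"linear":[-10,0,0],"fingers":-1},{"rotation":[0,0,0],"linear":[-15,0,0],"fingers":-1},{"rotation":[0,0,0],"linear":[-15,0,0],"fingers":-1},{"rotation":[0,0,0],"linear":[0,12,0],"fingers":-1},{"rotation":[0,0,0],"linear":[0,12,0],"fingers":-1},{"rotation":[0,0,0],"linear":[0,12,0],"fingers":-1},{"rotation":[0,0,0],"linear":[0,0,0],"fingers":-1},{"rotation":[0,0,0],"linear":[0,0,0],"fingers":-1}]' >/dev/null; python3 st.py
python3 -m pendant '[{"rotation":[0,0,0],"linear":[8,0,0],"fingers":-1},{"rotation":[0,0,0],"linear":[8,0,0],"fingers":-1},{"rotation":[0,0,0],"linear":[8,0,0],"fingers":-1},{"rotation":[0,0,0],"linear":[4,0,0],"fingers":-1},{"rotation":[0,0,0],"linear":[0,0,0],"fingers":-1},{"rotation":[0,0,0],"linear":[0,0,0],"fingers":-1}]' >/dev/null; python3 st.py
```

```text
t 15.25 handle in coater [-114.8  -54.3] z 38.8 F coater [-0.  -0.1] -1.4 xz,yz deg [0.19 0.  ] yaw -12.54 grip 0.18431967178208972
t 15.75 handle in coater [-86.7 -53.4] z 38.7 F coater [-0.1  0.7] -0.9 xz,yz deg [ 0.12 -0.03] yaw -12.44 grip 0.18099328725622396
```

```bash
python3 -m pendant '[{"rotation":[0,0,0],"linear":[5,0,0],"fingers":-1},{"rotation":[0,0,0],"linear":[5,0,0],"fingers":-1},{"rotation":[0,0,0],"linear":[5,0,0],"fingers":-1},{"rotation":[0,0,0],"linear":[5,0,0],"fingers":-1},{"rotation":[0,0,0],"linear":[5,0,0],"fingers":-1},{"rotation":[0,0,0],"linear":[4,0,0],"fingers":-1},{"rotation":[0,0,0],"linear":[3,0,0],"fingers":-1},{"rotation":[0,0,0],"linear":[0,0,0],"fingers":-1}]' >/dev/null; python3 st.py
for i in 1 2 3 4; do python3 -m pendant '[{"rotation":[0,0,0],"linear":[1,0,0],"fingers":-1},{"rotation":[0,0,0],"linear":[0,0,0],"fingers":-1}]' >/dev/null; python3 st.py; done
```

```text
t 16.42 handle in coater [-54.4 -53.8] z 38.8 F coater [ 0.6 -0.1] -1.9 xz,yz deg [ 0.14 -0.02] yaw -12.47 grip 0.18293558381322225
t 16.58 handle in coater [-54.3 -53.7] z 38.8 F coater [0.6 0.2] -1.8 xz,yz deg [0.11 0.  ] yaw -12.44 grip 0.1845960646574795
t 16.75 handle in coater [-53.3 -53.7] z 38.9 F coater [ 0.5 -0.1] -2.2 xz,yz deg [0.12 0.  ] yaw -12.44 grip 0.18135039750765172
t 16.92 handle in coater [-52.2 -53.7] z 38.9 F coater [0.  0.2] -3.6 xz,yz deg [ 0.12 -0.  ] yaw -12.45 grip 0.18218265786518925
t 17.08 handle in coater [-51.1 -53.7] z 38.9 F coater [0.6 0.2] -2.3 xz,yz deg [ 0.12 -0.  ] yaw -12.44 grip 0.1851171245142585
```

```bash
for i in 1 2; do python3 -m pendant '[{"rotation":[0,0,0],"linear":[0.8,0,0.2],"fingers":-1},{"rotation":[0,0,0],"linear":[0,0,0],"fingers":-1}]' >/dev/null; python3 st.py; done
```

```text
t 17.25 handle in coater [-50.6 -53.7] z 38.7 F coater [-0.9 -1. ] 0.5 xz,yz deg [0.08 0.01] yaw -12.44 grip 0.18298830063110444
t 17.42 handle in coater [-50.3 -53.7] z 38.6 F coater [-5.  -0.9] 3.6 xz,yz deg [0.03 0.03] yaw -12.43 grip 0.1829503279926455
```

```bash
python3 -m pendant '[{"rotation":[0,0,0],"linear":[-1.5,0,0],"fingers":-1},{"rotation":[0,0,0],"linear":[0,0,0],"fingers":-1}]' 20 >/dev/null; python3 st.py
python3 -m pendant '[{"rotation":[0,0,0],"linear":[0,0,0],"fingers":-0.3},{"rotation":[0,0,0],"linear":[0,0,0],"fingers":0},{"rotation":[0,0,0],"linear":[0,0,0],"fingers":0},{"rotation":[0,0,0],"linear":[0,0,0],"fingers":0},{"rotation":[0,0,0],"linear":[0,0,-10],"fingers":0},{"rotation":[0,0,0],"linear":[0,0,-30],"fingers":0},{"rotation":[0,0,0],"linear":[-10,0,-30],"fingers":0},{"rotation":[0,0,0],"linear":[-20,0,-30],"fingers":0}]'
python3 -m pendant '[{"rotation":[0,0,0],"linear":[-20,0,-20],"fingers":0},{"rotation":[0,0,0],"linear":[0,0,0],"fingers":0},{"rotation":[0,0,0],"linear":[0,0,0],"fingers":0}]' >/dev/null
python3 - <<'E'
from h import *
p,D=snapshot("wrist"); c=cam("wrist"); cv2.imwrite("pics/w5.png",p); P=cloud("wrist",D,c)
o=np.array([.612,.1258]);a=np.radians(-12.5);M=np.array([[np.cos(a),np.sin(a)],[-np.sin(a),np.cos(a)]])
Q=(P[...,:2]-o)@M.T*1e3; z=P[...,2]*1e3
for n,lo,hi,y0 in(("l2",4.5,9,-36),("l3",7,12.5,-72),("l4",10,16,-108)):
    m=(z>lo)&(z<hi)&(Q[...,0]>-20)&(Q[...,0]<40)&(abs(Q[...,1]-y0)<14)
    if m.sum(): print(n,m.sum(),np.percentile(Q[m][:,1],[2,98]).round(1),"tip",np.percentile(Q[m][:,0],99.5).round(1),np.median(z[m]).round(1))
h=(z>43)&(z<51)&(Q[...,0]>-8)&(Q[...,0]<60)&(abs(Q[...,1])<25); print("head",np.percentile(Q[h],[1,99],axis=0).round(1))
E
```

```text
t 17.58 handle in coater [-50.7 -53.7] z 38.6 F coater [-0.7 -0.3] 1.0 xz,yz deg [ 0.19 -0.01] yaw -12.44 grip 0.1843682367756794
time_s: 18.25
tcp_pos: [0.5221, 0.0906, 0.1401]
tool_rot: [-3.122, 0.343, -0.005]
contact_force: [0.0, -1.5, 1.0]
opening: 0.504
finger_force: 0.0
l2 1538 [-44.4 -29.2] tip 29.2 5.5
l3 1756 [-80.4 -65.2] tip 29.9 8.4
l4 1812 [-116.2 -100.9] tip 30.1 11.4
head [[ -5.9 -14.4]
 [ 33.3  12.9]]
```

View pics/w5.png

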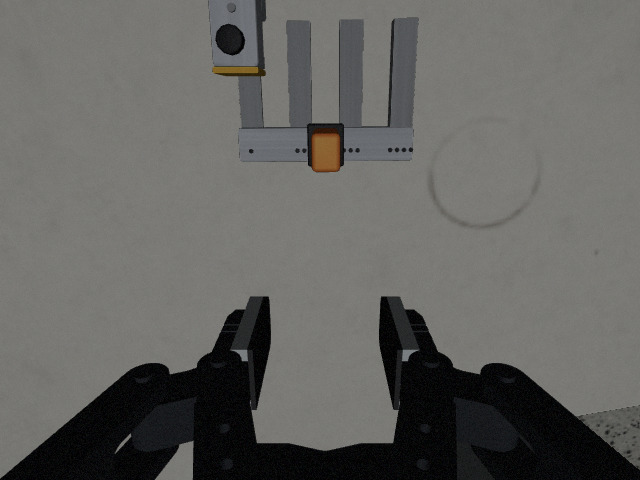

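The gauge lies flat on the table and let go, with leaf 1 under the head at (250,100). Its tip is at x ≈ 29–30 mm and y ≈ 0 in the slot.

```bash
python3 -c "
from workcell import arm
print(arm.close_job())"
```

```text
the job is handed in; nothing more can be done
None
```

The 4 mm leaf passes and the 7 mm leaf binds, so the low blade is fitted and the slot is 5–6 mm high; the gauge lies released on the table with the 4 mm leaf home at the back stop, and the job is handed in.

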